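Line up the empty bottles by height

ROBOT

A 6-joint arm with a two-finger parallel gripper is mounted at the origin on the work surface. World frame = base frame: x ahead of the robot, y to its left, z up, the work surface at z = 0. Lengths are in mm, angles in rad, forces in N, time in s.
With the tool pointing down it reaches from about 350 to 850 mm from the base axis. Payload 8.1 kg.
Tool frame: the origin (TCP) lies on the centre line of the jaws, within the pads' length; the fingertips stand 25 mm ahead of it and the grasp point (between the pads) lies 6 mm ahead of it; z points along the fingers, y is the direction in which the jaws open and shut (so a half turn about z gives the same grasp; the last joint's range is limited). The gripper opens to 85 mm and grips with 20 to 120 N. Pads are 22 mm wide; open, the fingers measure 114 mm over their backs; the gripper's body (76 mm by 85 mm) begins 54 mm behind the grasp point. The pads swing forward as they close: fully open they stand 13 mm farther back than shut.
Start: joints at [1.14, 0.13, 1.488, -0, 1.523, -0.085], TCP at [203.348, 564.495, 216.792] pointing down, gripper open.
Joint ranges: [-2.96, 2.96], [-0.89, 2.26], [0.02, 2.5], [-1.34, 4.48], [0, 2.73], [-2.66, 2.66]. Speed limits (rad/s): [2.39, 2.39, 2.79, 3.14, 3.14, 3.14].

INTERFACE

Orientations are given as a unit quaternion [x, y, z, w].
In Python, from bench import get_state, get_image, camera_info, close_job gives the robot as it stands.
- The arm moves only by the tool jog_arm, never from a script. Its argument "targets" is text: rows parted by semicolons, each of 7 numbers parted by spaces: the turn, a rotation vector about the tool's x, y, z in rad, then the shift along the tool's x, y, z in mm, then the closure, from 0 (fully open) to 1 (shut). In form: wx wy wz dx dy dz grip; .... A call has 1 to 20 rows; each row is the pose to reach, as a shift and turn from the pose commanded when the call began, along the tool's axes at that moment; what a row does not reach only later rows make up. A row lasts 1/12 s, in which the tool goes at most 41.7 mm and 7.16 degrees, less where a joint would pass 70% of its speed; a pose out of reach is approached as far as the arm can. A call with a gripper value outside its range is refused whole. The fingers move at their own pace and stop on an object; the grip force is fixed at half the most. Time passes only in rows, so rows that repeat a pose let the fingers close. It gives the time, the measured TCP pose, the force and the opening at its end, in the units of the state.
- get_state(): the state, without advancing time (a new reading comes with each control period).
- get_image(name): name is "scene" or "top"; returns the picture (400x640x3 uint8, blue, green, red); there is no depth.
- camera_info(name): a dict with "K" (3x3 intrinsics, pixels), "T" (4x4, takes a point from camera to world coordinates). Camera axes: x right, y up, looking along -z (the intrinsics and any distortion apply to the point x, -y, -z); pixel columns grow to the right and rows downward; lengths in mm; the calibration is good to about 2 mm. A picture is of the moment at which its call begins. camera_info takes no time and is no camera call.
- close_job(): hands the job in, once; it reports no verdict.
The state is a dict: "t": time; "joint_positions": joint angles; "qvel": joint speeds; "joint_torque": joint torques, N m; "tool_pos": TCP position; "orientation": TCP orientation; "force": force on the tool from outside, world axes, zero at the start; "ft_torque": the same for the moment, N m; "gripper_width": finger opening in mm.
Only numpy, scipy, OpenCV 4.12 (cv2) and the standard library are available. Lean on these libraries where they do the work, as an engineer would, in place of code of your own. Each camera call takes 0.05 s, during which the arm holds its last target.

TASK

Line up the four loose empty brown bottles on the dark board in order of height, one standing upright in the middle of each cork disc: the shortest on the disc next to the white mug, the tallest on the disc at the other end. Leave the mug where it stands and let no bottle fall over.

Things in the scene. Friction and masses are not known exactly. Their poses are not given: they have to be found in the camera images.
- bottle_b: empty brown glass bottle, shortest, broad: 95 mm high, round body 60 mm in diameter; the top 45 mm is a straight round neck 28 mm in diameter (the shoulder widens below it from 50 to 33 mm above the underside), about 0.1 to 0.25 kg; it starts upright on the wooden floor (z = 0); origin at the centre of its underside, z up along its axis
- bottle_d: empty brown glass bottle, second shortest, the slimmest: 120 mm high, round body 48 mm in diameter; the top 45 mm is a straight round neck 28 mm in diameter (the shoulder widens below it from 75 to 58 mm above the underside), about 0.1 to 0.25 kg; it starts upright on the wooden floor (z = 0); origin at the centre of its underside, z up along its axis
- bottle_a: empty brown glass bottle, third in height, the broadest: 145 mm high, round body 64 mm in diameter; the top 45 mm is a straight round neck 28 mm in diameter (the shoulder widens below it from 100 to 83 mm above the underside), about 0.1 to 0.25 kg; it starts upright on the wooden floor (z = 0); origin at the centre of its underside, z up along its axis
- bottle_c: empty brown glass bottle, tallest, slim: 170 mm high, round body 52 mm in diameter; the top 45 mm is a straight round neck 28 mm in diameter (the shoulder widens below it from 125 to 108 mm above the underside), about 0.1 to 0.25 kg; it starts upright on the wooden floor (z = 0); origin at the centre of its underside, z up along its axis
- disc_1: flat cork disc, the left end (as the robot sees it, +y is left) of a row of four: 70 mm in diameter, 3 mm thick, fixed, 100 mm from centre to centre, on a dark wooden board 420 x 100 x 12 mm fixed to the floor. The origin is the centre of the disc's underside, on the board's top; the disc's top is 15 mm above the floor. y runs along the row to the left end
- disc_2: flat cork disc, second from the left (as the robot sees it, +y is left) of a row of four: 70 mm in diameter, 3 mm thick, fixed, 100 mm from centre to centre, on a dark wooden board 420 x 100 x 12 mm fixed to the floor. The origin is the centre of the disc's underside, on the board's top; the disc's top is 15 mm above the floor. y runs along the row to the left end
- disc_3: flat cork disc, third from the left (as the robot sees it, +y is left) of a row of four: 70 mm in diameter, 3 mm thick, fixed, 100 mm from centre to centre, on a dark wooden board 420 x 100 x 12 mm fixed to the floor. The origin is the centre of the disc's underside, on the board's top; the disc's top is 15 mm above the floor. y runs along the row to the left end
- disc_4: flat cork disc, the right end (as the robot sees it, +y is left) of a row of four: 70 mm in diameter, 3 mm thick, fixed, 100 mm from centre to centre, on a dark wooden board 420 x 100 x 12 mm fixed to the floor. The origin is the centre of the disc's underside, on the board's top; the disc's top is 15 mm above the floor. y runs along the row to the left end
- mug: white ceramic mug, 80 mm across, 92 mm high, with a handle, standing upright on the floor beyond one end of the row, about 120 mm from the centre of the end disc (disc_1 or disc_4, it changes); a squashed can stands beyond the other end. Origin at the centre of its underside
Things that resemble listed ones, but are neither listed nor needed, are in the scene too. Leave any purple look-alike of the bottle_b alone. What is shaped like the mug but pink is not meant.

How it is judged (in metres and radians):
At the end, for the whole second after the job is handed in: Counting from the disc next to the mug, the bottles stand in rising order of height, each within 15 mm of its disc's centre, upright (within 0.08 rad), at rest and released (((horizontal distance between mug and disc_1 below 0.2 m and horizontal distance between bottle_b and disc_1 below 0.015 m and horizontal distance between bottle_d and disc_2 below 0.015 m and horizontal distance between bottle_a and disc_3 below 0.015 m and horizontal distance between bottle_c and disc_4 below 0.015 m) or (horizontal distance between mug and disc_4 below 0.2 m and horizontal distance between bottle_b and disc_4 below 0.015 m and horizontal distance between bottle_d and disc_3 below 0.015 m and horizontal distance between bottle_a and disc_2 below 0.015 m and horizontal distance between bottle_c and disc_1 below 0.015 m)) and angle between each of bottle_b, bottle_d, bottle_a, bottle_c's own z axis and vertical below 0.08 rad and linear speed of each of bottle_b, bottle_d, bottle_a, bottle_c below 0.02 m/s and angular speed of each of bottle_b, bottle_d, bottle_a, bottle_c below 0.2 rad/s and contact force between each of bottle_b, bottle_d, bottle_a, bottle_c and the fingers below 0.5 N); the robot touches nothing.
It fails at once if a bottle falls over (angle between any of bottle_b, bottle_d, bottle_a, bottle_c's own z axis and vertical above 0.8 rad).
It fails at once if the mug is shifted by more than 25 mm or knocked over (distance of mug from where it was at the start of the episode above 0.025 m or angle between mug's own z axis and vertical above 0.4 rad).
It also fails if it takes over 117 s, if anything falls off the work surface, if the arm or the gripper's body presses on something with over 40 N, if the wrist force passes 120 N, or if a joint passes its speed limit or range.

## Working session

There is one attempt and no reset: what is moved stays moved. The work goes in short steps, Python scripts to look and compute and a tool call to move; the robot and the scene stay as the last step left them, time stands still between calls to the robot, and variables do not carry over. Pictures are saved under pics/ and viewed, and the job is handed in when it is done.

Besides the shell and the picture viewer there is one more tool, called after "Emit:" as a command line: name --argument value ..., lists and objects as JSON in quotes. jog_arm: Moves the arm, as the interface text tells. Its arguments: {"type":"object","properties":{"targets":{"type":"string"}},"required":["targets"]}

```bash
mkdir -p pics; ls; python3 - <<'E'
from bench import *
import cv2
print(get_state())
for n in("scene","top"):
    cv2.imwrite(f"pics/{n}0.png",get_image(n)); print(n,camera_info(n))
E
```

```text
pics
{'t': 0.0, 'joint_positions': array([ 1.13959196e+00,  1.31152249e-01,  1.48929708e+00, -6.78265356e-06,
        1.52303833e+00, -8.54397623e-02]), 'qvel': array([-0.00124306, -0.00175856, -0.00064235, -0.0021909 , -0.00050988,
       -0.00184537]), 'joint_torque': array([ 4.91608171e-04, -5.69427788e+01, -5.00535321e+01, -1.64412068e-04,
        1.54514064e-02, -2.07123854e-06]), 'tool_pos': array([203.10264855, 563.94326594, 215.74003738]), 'orientation': array([ 1.72022157e-01,  9.85092625e-01, -9.16931186e-04, -2.38773198e-04]), 'force': array([ 0.17037942,  0.18885819, -0.26989158]), 'ft_torque': array([0.00518935, 0.01991826, 0.05211636]), 'gripper_width': 85.38572148797766}
scene {'K': array([[460.07859153,   0.        , 324.24127922],
       [  0.        , 460.07859153, 210.3889195 ],
       [  0.        ,   0.        ,   1.        ]]), 'T': array([[-7.72395961e-01, -3.84463845e-01,  5.05561106e-01,
         1.25650611e+03],
       [ 6.35141096e-01, -4.66897954e-01,  6.15306499e-01,
         1.02947005e+03],
       [-5.17656065e-04,  7.96362890e-01,  6.04818882e-01,
         9.11195375e+02],
       [ 0.00000000e+00,  0.00000000e+00,  0.00000000e+00,
         1.00000000e+00]])}
top {'K': array([[367.75311511,   0.        , 315.51097281],
       [  0.        , 367.75311511, 205.78145982],
       [  0.        ,   0.        ,   1.        ]]), 'T': array([[-9.53070764e-03,  9.86550733e-01, -1.63177254e-01,
         3.56708572e+02],
       [-9.99897437e-01, -1.11469839e-02, -8.99227663e-03,
         1.04623531e+02],
       [-1.06902713e-02,  1.63074815e-01,  9.86555788e-01,
         9.88467255e+02],
       [ 0.00000000e+00,  0.00000000e+00,  0.00000000e+00,
         1.00000000e+00]])}
```

View pics/scene0.png

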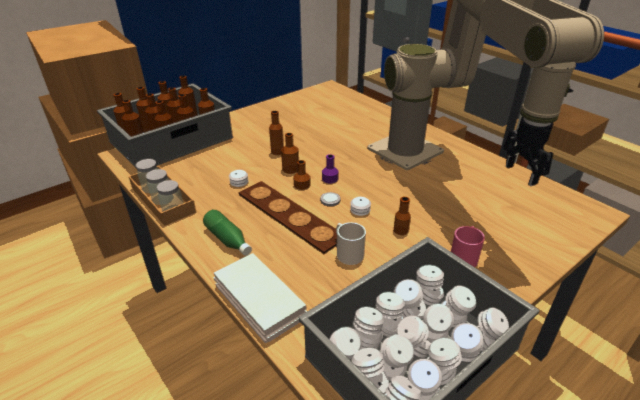

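View pics/top0.png

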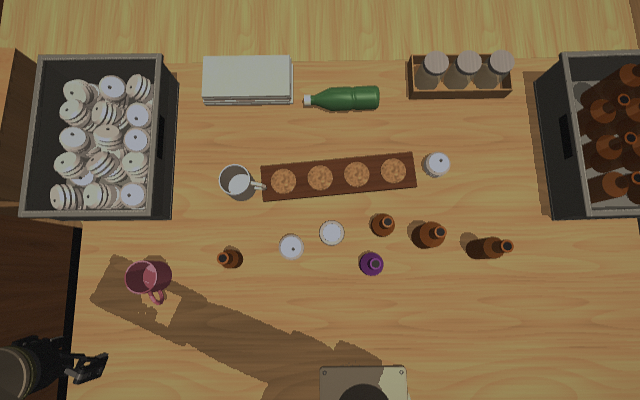

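The top view has x up and y left. The mug is at (236,181), so it stands at the disc_1 end, and the can is at (438,165).

Bottle candidates, top-view pixels:
- b: brown, short, at (382,225). The purple look-alike is at (371,264), so I'll leave that one.
- d: (230,258)
- a: (430,235)
- c: (490,247)
- The brown bottles in the crate at the right are not loose.

The pink mug at (148,278) isn't meant.

```bash
cat > h.py <<'E'
import numpy as np,cv2
from bench import *
def ray(n,u,v):
    c=camera_info(n);K=c["K"];T=c["T"]
    d=np.array([(u-K[0,2])/K[0,0],-(v-K[1,2])/K[1,1],-1.])
    return T[:3,3],T[:3,:3]@d
def plane(n,u,v,z):
    o,d=ray(n,u,v);return (o+d*(z-o[2])/d[2])[:2]
def proj(n,p):
    c=camera_info(n);q=np.linalg.inv(c["T"])@np.append(p,1.)
    K=c["K"];return np.array([K[0,2]-K[0,0]*q[0]/q[2],K[1,2]+K[1,1]*q[1]/q[2]])
def discs(im):
    hsv=cv2.cvtColor(im,cv2.COLOR_BGR2HSV)
    return hsv
E
python3 - <<'E'
from h import *
im=cv2.imread("pics/top0.png")
c=cv2.resize(im[140:280,210:520],None,fx=2.55,fy=2.55,interpolation=cv2.INTER_CUBIC)
cv2.imwrite("pics/crop0.png",c)
im=cv2.imread("pics/scene0.png")
c=cv2.resize(im[100:270,210:420],None,fx=3.5,fy=3.5,interpolation=cv2.INTER_CUBIC)
cv2.imwrite("pics/crop1.png",c)
hsv=cv2.cvtColor(cv2.imread("pics/top0.png"),cv2.COLOR_BGR2HSV)
for p in [(284,181),(320,178),(357,174),(394,170),(270,190),(338,180),(382,230),(378,215),(427,240)]: print(p,hsv[p[1],p[0]])
E
```

```text
(284, 181) [ 15 139 128]
(320, 178) [ 15 140 126]
(357, 174) [ 14 138 126]
(394, 170) [ 15 141 121]
(270, 190) [ 11 153  85]
(338, 180) [ 11 156  85]
(382, 230) [ 11 181 100]
(378, 215) [ 12 169  92]
(427, 240) [ 12 189  97]
```

View pics/crop0.png

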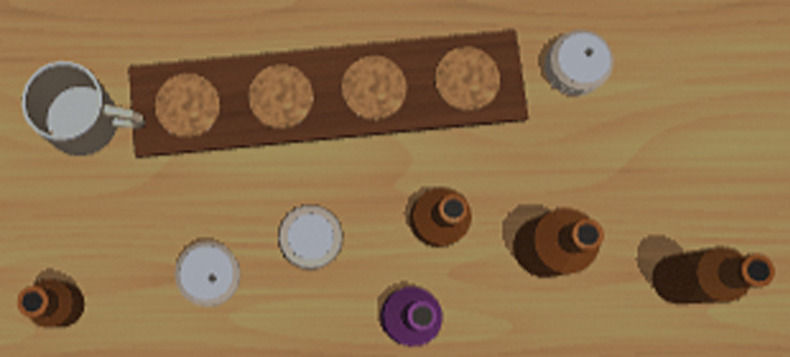

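View pics/crop1.png

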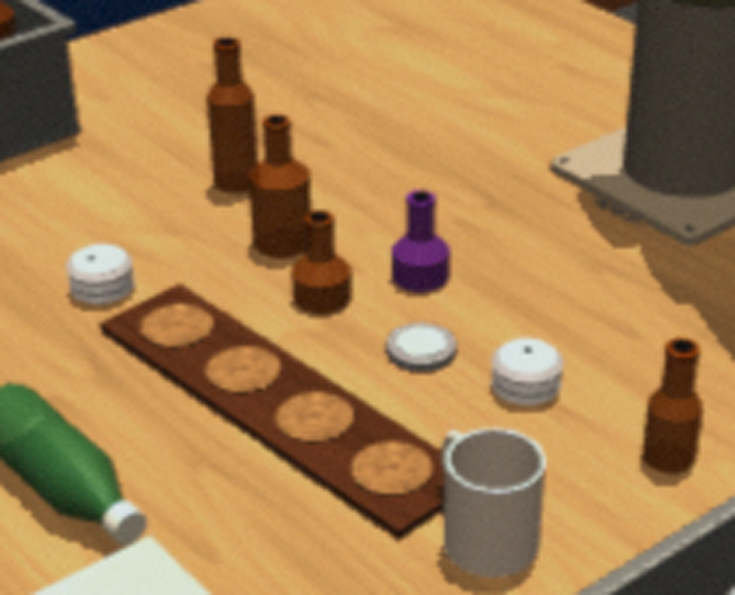

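The crops confirm the choice. Top-view neck mouths are at about b (388,222), a (440,232), c (507,246) and d (223,258). The four cork discs are bright circles on the dark board. Next I'll measure them.

```bash
python3 - <<'E'
from h import *
im=cv2.imread("pics/top0.png");hsv=cv2.cvtColor(im,cv2.COLOR_BGR2HSV)
bl=cv2.GaussianBlur(im,(3,3),0);V=cv2.cvtColor(bl,cv2.COLOR_BGR2HSV)[...,2]
# board discs: bright inside board
D=[]
for u,v in [(284,181),(320,178),(357,174),(394,170)]:
    m=np.zeros_like(V);r=19
    cv2.circle(m,(u,v),r,255,-1)
    m&=((V>103)*255).astype(np.uint8)
    n,l,s,c=cv2.connectedComponentsWithStats(m);i=l[v,u]
    p=plane("top",*c[i],15);D.append(p);print("disc",c[i].round(1),s[i],p.round(1))
D=np.array(D);print(np.linalg.norm(np.diff(D,axis=0),axis=1))
mean=D.mean(0);d=D[0]-D[3];d/=np.linalg.norm(d);print("fit",[(mean+d*k).round(1) for k in(150,50,-50,-150)],np.arctan2(d[1],d[0]))
S=hsv[...,1]
for nm,u,v,h in[("b",388,222,95),("d",223,258,120),("a",440,232,145),("c",507,246,170)]:
    w=im[v-6:v+7,u-6:u+7].astype(int);red=w[...,2]-w[...,0]
    m=(red<25).astype(np.uint8);n,l,s,c=cv2.connectedComponentsWithStats(m,connectivity=4)
    k=[(j,s[j][4]) for j in range(1,n) if np.hypot(*(c[j]-6))<4]
    j=max(k,key=lambda t:t[1])[0];cc=c[j]+[u-6,v-6]
    p=plane("top",*cc,h);q=proj("scene",[*p,h]);print(nm,cc.round(1),s[j],p.round(1),"scene top",q.round(1),"crop",((q-[210,100])*3.5).round())
for p,n in zip(D,"1234"): print(((proj("scene",[*p,15])-[210,100])*3.5).round())
print("mug",plane("top",234,179,92))
E
```

```text
disc [283.  180.8] [271 169  25  25 522] [587.4 201.2]
disc [319.8 177.2] [307 165  26  26 515] [596.3 101.2]
disc [356.3 173.8] [344 162  26  25 523] [604.7   1.7]
disc [393.  170.4] [381 158  25  26 513] [613.  -98.2]
[100.41955442  99.82648421 100.23743366]
fit [array([587.5, 200.9]), array([596.1, 101.3]), array([604.6,   1.7]), array([613.1, -98. ])] 1.6562799200164866
b [387.3 221.4] [ 2  3  8  6 36] [463.8 -62.1] scene top [300.6 162.1] crop [317. 217.]
d [222.1 257.9] [ 2  3  8  7 44] [379.  332.8] scene top [404.5 199.3] crop [681. 348.]
a [440.1 231.6] [ 3  2  8  8 46] [ 433.1 -172.3] scene top [288.2 134.4] crop [274. 120.]
c [507.  245.7] [ 2  2  9  8 51] [ 398.1 -309. ] scene top [273.9 112. ] crop [224.  42.]
[390. 467.]
[312. 416.]
[240. 368.]
[174. 324.]
mug [575.34614405 316.50181023]
```

Both views agree: the projected tops land on the necks in the scene crop. The necks are at b (464,-62), d (379,333), a (433,-172) and c (398,-309).

The mug is at the disc_1 end, so the order is b→1, d→2, a→3, c→4. I'll turn the tool so that tool y = world x and tool x = world y, with the jaws across the row, and go above b.

Emit:
jog_arm --targets "0 0 1.225 -458 -501 -43 0; 0 0 1.225 -458 -501 -43 0; 0 0 1.225 -458 -501 -43 0; 0 0 1.225 -458 -501 -43 0; 0 0 1.225 -458 -501 -43 0; 0 0 1.225 -458 -501 -43 0; 0 0 1.225 -458 -501 -43 0; 0 0 1.225 -458 -501 -43 0; 0 0 1.225 -458 -501 -43 0; 0 0 1.225 -458 -501 -43 0; 0 0 1.225 -458 -501 -43 0; 0 0 1.225 -458 -501 -43 0; 0 0 1.225 -458 -501 -43 0; 0 0 1.225 -458 -501 -43 0; 0 0 1.225 -458 -501 -43 0; 0 0 1.225 -458 -501 -43 0; 0 0 1.225 -458 -501 -43 0; 0 0 1.225 -458 -501 -43 0; 0 0 1.225 -458 -501 -43 0; 0 0 1.225 -458 -501 -43 0"

```text
t: 1.77
tool_pos: [464.0, -61.2, 259.4]
orientation: [0.707, 0.707, -0.0, -0.001]
force: [-0.2, 0.8, -0.0]
gripper_width: 85.0
```

Emit:
jog_arm --targets "0 0 0 0 0 30 0; 0 0 0 0 0 60 0; 0 0 0 0 0 90 0; 0 0 0 0 0 115 0; 0 0 0 0 0 135 0; 0 0 0 0 0 150 0; 0 0 0 0 0 162 0; 0 0 0 0 0 170 0; 0 0 0 0 0 176 0; 0 0 0 0 0 176 0; 0 0 0 0 0 176 0"

```text
t: 2.68
tool_pos: [464.8, -61.9, 84.4]
orientation: [0.707, 0.707, 0.0, 0.0]
force: [0.8, -0.1, 0.5]
gripper_width: 85.7
```

```bash
python3 - <<'E'
from h import *
s=get_state();print(s['tool_pos'],s['force'],s['joint_positions'])
a=get_image("scene")
cv2.imwrite("pics/s1.png",cv2.resize(a[100:240,240:400],None,fx=4,fy=4))
E
```

```text
[464.78930069 -61.92514921  84.35671098] [ 0.82183867 -0.12152267  0.48922517] [-2.41878472e-01 -1.23197849e-01  1.99077643e+00  1.93554584e-05
  1.27333606e+00 -2.42237385e-01]
```

View pics/s1.png

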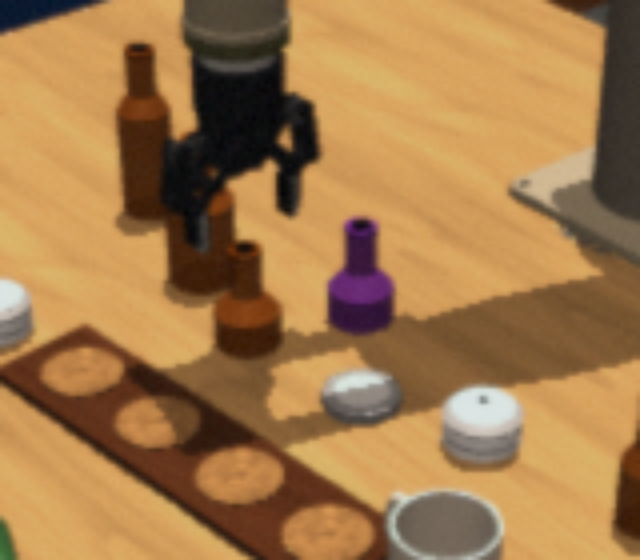

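The gripper looks higher than the reported pose: the finger tips are above the neck mouth, which is at about (245,250) in the crop. I'll check by projection.

```bash
python3 - <<'E'
from h import *
for p in [(464,-62,95),(464,-62,0),(421,-62,72),(507,-62,72),(421,-62,59),(507,-62,59),(421,-62,100),(507,-62,100)]:
    print(p,((proj("scene",p)-[240,100])*4).round(), proj("top",p).round())
s=get_state();print(s['t'],s['tool_pos'])
a=get_image("scene");b=get_image("top")
cv2.imwrite("pics/s2.png",np.hstack([cv2.resize(a[100:240,240:400],None,fx=2.4,fy=2.4),cv2.resize(b[170:310,320:480],None,fx=2.4,fy=2.4)]))
E
```

```text
(464, -62, 95) [242. 248.] [387. 221.]
(464, -62, 0) [246. 341.] [381. 226.]
(421, -62, 72) [282. 255.] [386. 240.]
(507, -62, 72) [202. 289.] [385. 206.]
(421, -62, 59) [283. 268.] [385. 240.]
(507, -62, 59) [203. 302.] [384. 206.]
(421, -62, 100) [282. 227.] [388. 239.]
(507, -62, 100) [201. 260.] [387. 204.]
2.7333 [465.08766224 -62.09092194  84.70668172]
```

View pics/s2.png

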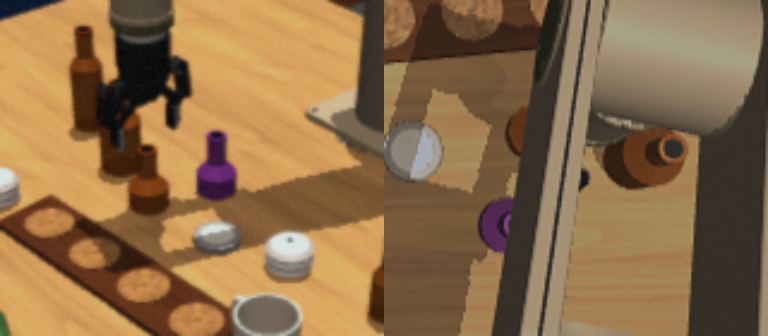

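```bash
python3 - <<'E'
from h import *
# start: tool y dir (0.339,0.941)
for z in(192,205,217):
  for s in(-43,0,43):
    p=(203.3+.339*s,564.5+.941*s,z);print(p,proj("scene",p).round(),proj("top",p).round())
for y in(-62,-85,-108): print(y,((proj("scene",(421,y,65))-[240,100])*4).round(),proj("top",(421,y,65)).round())
a=cv2.imread("pics/scene0.png");b=cv2.imread("pics/top0.png")
cv2.imwrite("pics/s3.png",np.hstack([cv2.resize(a[60:200,460:600],None,fx=2.8,fy=2.8),cv2.resize(b[260:400,0:140],None,fx=2.8,fy=2.8)]))
E
```

```text
(188.723, 524.037, 192) [505. 184.] [118. 351.]
(203.3, 564.5, 192) [515. 192.] [ 99. 343.]
(217.877, 604.963, 192) [525. 201.] [ 81. 336.]
(188.723, 524.037, 205) [506. 180.] [115. 352.]
(203.3, 564.5, 205) [516. 188.] [ 95. 345.]
(217.877, 604.963, 205) [526. 197.] [ 76. 337.]
(188.723, 524.037, 217) [507. 176.] [111. 353.]
(203.3, 564.5, 217) [517. 185.] [ 92. 346.]
(217.877, 604.963, 217) [528. 193.] [ 73. 339.]
-62 [283. 262.] [386. 240.]
-85 [266. 251.] [395. 240.]
-108 [251. 241.] [404. 240.]
```

View pics/s3.png

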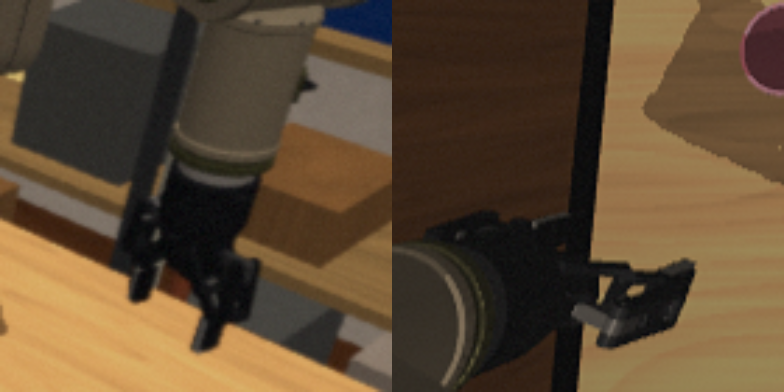

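The reported pose and the picture disagree by about 40 mm, so I'll triangulate the gripper from the start pictures, where both views show it.

```bash
python3 - <<'E'
from h import *
a=cv2.imread("pics/scene0.png");b=cv2.imread("pics/top0.png")
cv2.imwrite("pics/s4.png",cv2.convertScaleAbs(cv2.resize(a[110:200,480:580],None,fx=6,fy=6,interpolation=cv2.INTER_CUBIC),alpha=2))
cv2.imwrite("pics/s5.png",cv2.convertScaleAbs(cv2.resize(b[320:400,0:120],None,fx=6,fy=6,interpolation=cv2.INTER_CUBIC),alpha=2))
E
```

```text
(no output)
```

View pics/s4.png

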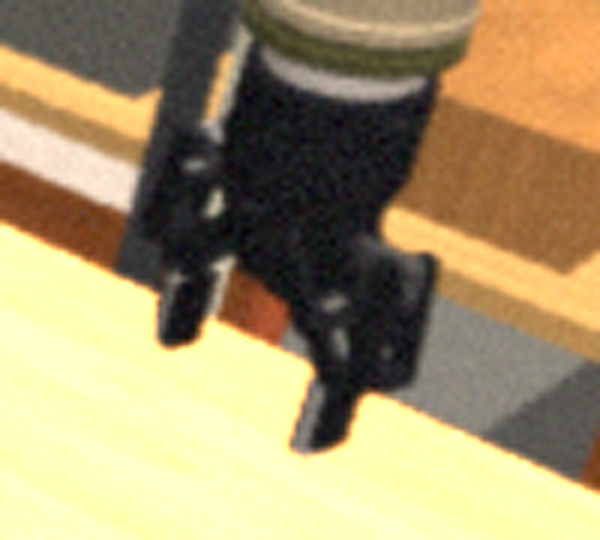

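View pics/s5.png

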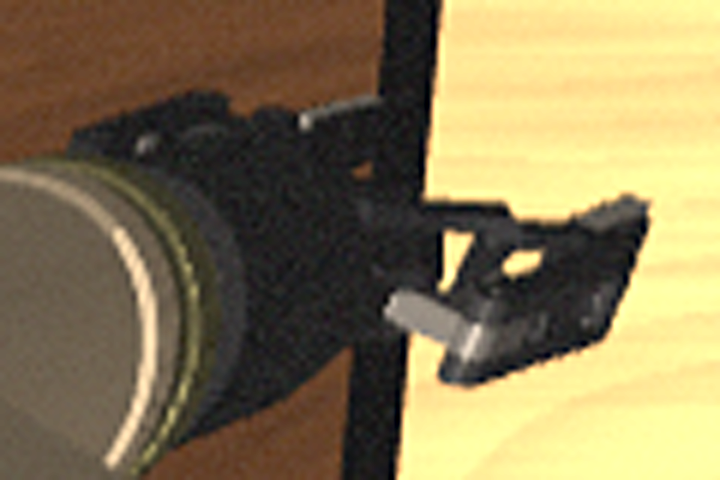

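```bash
python3 - <<'E'
from h import *
def tri(ps,pt):
    o1,d1=ray("scene",*ps);o2,d2=ray("top",*pt)
    t=np.linalg.lstsq(np.c_[d1,-d2],o2-o1,rcond=None)[0]
    A=o1+d1*t[0];B=o2+d2*t[1];return (A+B)/2,np.linalg.norm(A-B)
a=tri((510,166.5),(107,354));b=tri((533,183.8),(63,337.5));print(a,b,(a[0]+b[0])/2)
for z in(200,215,225,235,245):
    for s in(-46,46):
        p=(203.3+.339*s,564.5+.941*s,z);print(p,proj("scene",p).round(),proj("top",p).round())
E
```

```text
(array([190.50868747, 521.11574135, 246.34704592]), np.float64(10.575726778047475)) (array([222.41271352, 608.29423085, 248.5397738 ]), np.float64(9.908029794655853)) [206.46070049 564.7049861  247.44340986]
(187.70600000000002, 521.214, 200) [505. 181.] [117. 352.]
(218.894, 607.786, 200) [527. 199.] [ 77. 337.]
(187.70600000000002, 521.214, 215) [506. 177.] [113. 354.]
(218.894, 607.786, 215) [528. 195.] [ 72. 338.]
(187.70600000000002, 521.214, 225) [507. 173.] [110. 355.]
(218.894, 607.786, 225) [529. 191.] [ 69. 339.]
(187.70600000000002, 521.214, 235) [508. 170.] [108. 356.]
(218.894, 607.786, 235) [530. 188.] [ 65. 340.]
(187.70600000000002, 521.214, 245) [509. 167.] [105. 357.]
(218.894, 607.786, 245) [531. 185.] [ 62. 341.]
```

Triangulation puts the open fingertips at z≈247 with TCP z reading 217. So xy is right, but the tips sit about 30 mm above the TCP instead of below it. I'll raise a bit, close the empty gripper and measure the shut tips too.

Emit:
jog_arm --targets "0 0 0 0 0 -25 0; 0 0 0 0 0 -45 0; 0 0 0 0 0 -45 1; 0 0 0 0 0 -45 1; 0 0 0 0 0 -45 1; 0 0 0 0 0 -45 1; 0 0 0 0 0 -45 1; 0 0 0 0 0 -45 1; 0 0 0 0 0 -45 1; 0 0 0 0 0 -45 1; 0 0 0 0 0 -45 1; 0 0 0 0 0 -45 1"

```text
t: 3.83
tool_pos: [464.4, -62.1, 128.7]
orientation: [0.707, 0.707, -0.0, -0.0]
force: [-0.3, 0.6, 1.1]
gripper_width: -0.1
```

```bash
python3 - <<'E'
from h import *
s=get_state();print(s['tool_pos'],s['force'],s['gripper_width'])
a=get_image("scene")
for z in(80,90,100,110,120,130,140,150):print(z,((proj("scene",(464.5,-62,z))-[250,70])*6).round())
cv2.imwrite("pics/s6.png",cv2.convertScaleAbs(cv2.resize(a[70:170,250:350],None,fx=6,fy=6,interpolation=cv2.INTER_CUBIC),alpha=2))
E
```

```text
[464.41573863 -62.05917035 128.70868207] [-0.26058039  0.59558959  1.13628434] -0.12796482939396947
80 [303. 576.]
90 [303. 561.]
100 [302. 545.]
110 [302. 530.]
120 [301. 515.]
130 [301. 499.]
140 [300. 484.]
150 [299. 468.]
```

View pics/s6.png

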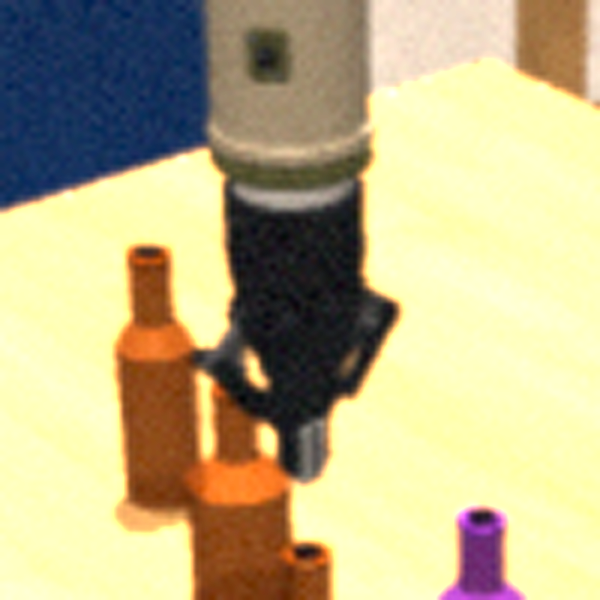

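With the gripper shut, the tips appear at z≈144 with the TCP reading 129. The real tool therefore sits about 40 mm higher than the documented geometry says (start pose +42, here +40), and xy agrees. I'll use TCP z = h − 52 for grasps, check it by picture, and open and descend on b.

Emit:
jog_arm --targets "0 0 0 0 0 0 0; 0 0 0 0 0 0 0; 0 0 0 0 0 0 0; 0 0 0 0 0 0 0; 0 0 0 0 0 0 0; 0 0 0 0 0 0 0; 0 0 0 0 0 0 0; 0 0 0 0 0 0 0; 0 0 0 0 0 15 0; 0 0 0 0 0 30 0; 0 0 0 0 0 45 0; 0 0 0 0 0 58 0; 0 0 0 0 0 70 0; 0 0 0 0 0 78 0; 0 0 0 0 0 83 0; 0 0 0 0 0 83 0; 0 0 0 0 0 83 0"

```text
t: 5.3
tool_pos: [464.5, -62.1, 46.0]
orientation: [0.707, 0.707, -0.0, -0.0]
force: [0.3, -0.7, 1.0]
gripper_width: 84.8
```

```bash
cat > look.py <<'E'
from h import *
import sys
name,cam,x,y,z=sys.argv[1],sys.argv[2],*map(float,sys.argv[3:6])
r=int(sys.argv[6]) if len(sys.argv)>6 else 50
s=get_state();print(s['t'],s['tool_pos'].round(2),s['force'].round(2),round(s['gripper_width'],2))
a=get_image(cam);u,v=proj(cam,(x,y,z)).round().astype(int)
cv2.imwrite("pics/"+name+"_full.png",a)
u0=max(u-r,0);v0=max(v-r,0);c=a[v0:v+r,u0:u+r]
cv2.imwrite("pics/"+name+".png",cv2.convertScaleAbs(cv2.resize(c,None,fx=300/r,fy=300/r,interpolation=cv2.INTER_CUBIC),alpha=1.6))
print("origin",u0,v0,"scale",300/r)
E
python3 look.py p7 scene 464 -62 60
```

```text
5.3 [464.53 -62.1   46.02] [ 0.33 -0.72  0.96] 84.77
origin 251 121 scale 6.0
```

View pics/p7.png

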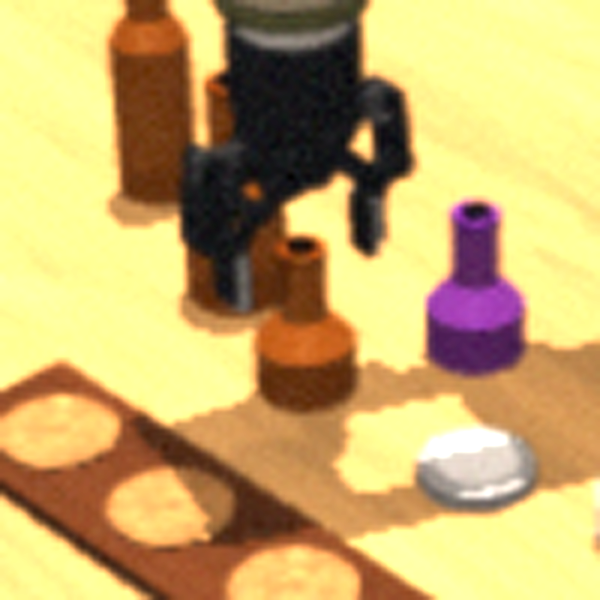

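The fingers straddle the neck: tips at (238,305) and (370,250), midpoint (304,277), about 21 mm below the mouth and centred on it. Now I'll close.

Emit:
jog_arm --targets "0 0 0 0 0 0 1; 0 0 0 0 0 0 1; 0 0 0 0 0 0 1; 0 0 0 0 0 0 1; 0 0 0 0 0 0 1; 0 0 0 0 0 0 1; 0 0 0 0 0 0 1; 0 0 0 0 0 0 1; 0 0 0 0 0 0 1; 0 0 0 0 0 -3 1; 0 0 0 0 0 -8 1; 0 0 0 0 0 -15 1; 0 0 0 0 0 -20 1; 0 0 0 0 0 -20 1"

```text
t: 6.52
tool_pos: [465.5, -62.3, 67.5]
orientation: [0.707, 0.707, 0.001, 0.001]
force: [0.3, -0.5, -0.5]
gripper_width: 26.8
```

```bash
python3 look.py p8 scene 464 -62 60
```

```text
6.5167 [465.54 -62.34  67.46] [ 0.3  -0.49 -0.46] 26.8
origin 251 121 scale 6.0
```

View pics/p8.png

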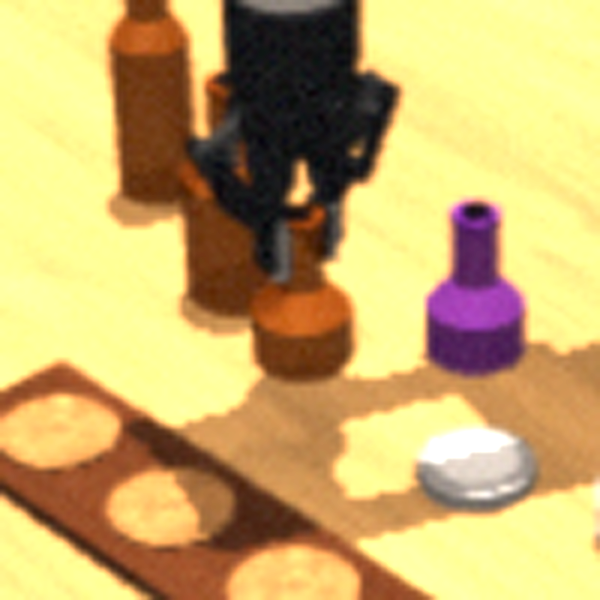

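b is lifted and held by the neck with width 26.8. I'll raise it and carry it to disc_1 (587.5, 201).

Emit:
jog_arm --targets "0 0 0 0 0 -15 1; 0 0 0 0 0 -35 1; 0 0 0 0 0 -55 1; 0 0 0 10 5 -75 1; 0 0 0 30 14 -90 1; 0 0 0 55 26 -100 1; 0 0 0 80 37 -100 1; 0 0 0 105 49 -100 1; 0 0 0 130 61 -100 1; 0 0 0 155 72 -100 1; 0 0 0 180 84 -100 1; 0 0 0 205 96 -100 1; 0 0 0 225 105 -100 1; 0 0 0 243 114 -100 1; 0 0 0 255 119 -100 1; 0 0 0 261 122 -100 1; 0 0 0 263 123 -100 1; 0 0 0 263 123 -100 1; 0 0 0 263 123 -100 1; 0 0 0 263 123 -100 1"

```text
t: 8.23
tool_pos: [587.2, 200.0, 165.8]
orientation: [0.707, 0.707, -0.0, 0.0]
force: [-0.4, -1.2, -0.7]
gripper_width: 27.0
```

```bash
python3 look.py p9 scene 587 201 60
```

```text
8.2333 [587.23 200.03 165.79] [-0.44 -1.21 -0.67] 27.05
origin 271 172 scale 6.0
```

View pics/p9.png

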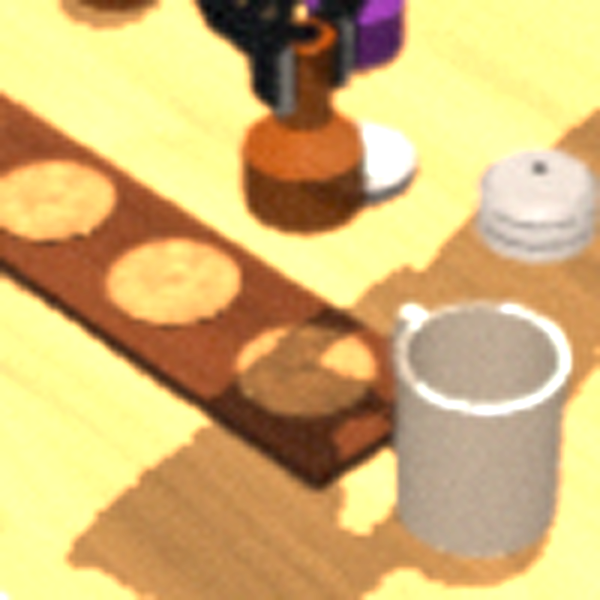

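The bottle axis at u≈302 lines up over disc_1's centre at about (306,370). Lowering.

Emit:
jog_arm --targets "0 0 0 0 0 15 1; 0 0 0 0 0 35 1; 0 0 0 0 0 55 1; 0 0 0 0 0 72 1; 0 0 0 0 0 85 1; 0 0 0 0 0 94 1; 0 0 0 0 0 99 1; 0 0 0 0 0 102 1; 0 0 0 0 0 104 1; 0 0 0 0 0 105 1; 0 0 0 0 0 105 1; 0 0 0 0 0 105 1"

```text
t: 9.28
tool_pos: [588.0, 201.1, 61.6]
orientation: [0.707, 0.707, 0.001, 0.0]
force: [0.9, -0.4, -1.5]
gripper_width: 26.5
```

```bash
python3 look.py p10 scene 587 201 60 30
```

```text
9.2833 [587.96 201.09  61.61] [ 0.89 -0.36 -1.5 ] 26.52
origin 291 192 scale 10.0
```

View pics/p10.png

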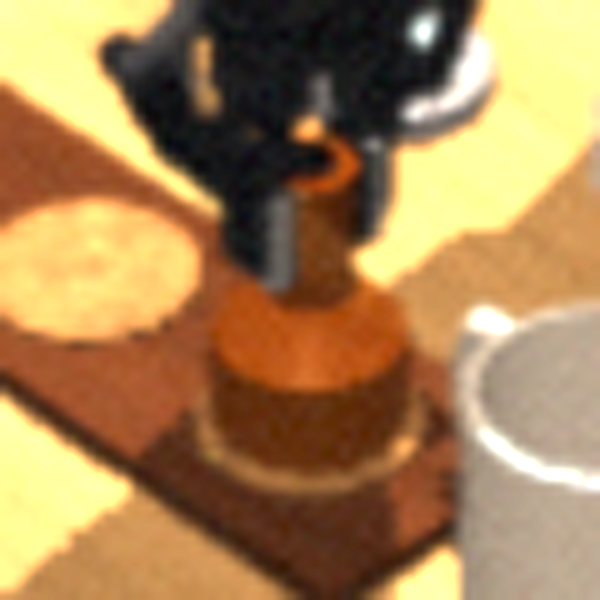

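b sits centred on disc_1, with an even cork rim showing all round. I'll lower 1 mm, release and rise.

Emit:
jog_arm --targets "0 0 0 0 0 0.7 1; 0 0 0 0 0 0.7 1; 0 0 0 0 0 0.7 0; 0 0 0 0 0 0.7 0; 0 0 0 0 0 0.7 0; 0 0 0 0 0 0.7 0; 0 0 0 0 0 0.7 0; 0 0 0 0 0 0.7 0; 0 0 0 0 0 0.7 0; 0 0 0 0 0 -10 0; 0 0 0 0 0 -30 0; 0 0 0 0 0 -60 0; 0 0 0 0 0 -90 0; 0 0 0 0 0 -120 0; 0 0 0 0 0 -140 0; 0 0 0 0 0 -140 0"

```text
t: 10.67
tool_pos: [590.5, 201.7, 208.7]
orientation: [0.707, 0.707, 0.004, 0.003]
force: [0.0, -1.3, 1.1]
gripper_width: 85.4
```

```bash
python3 look.py p11 scene 587 201 60 30
```

```text
10.6667 [590.52 201.72 208.65] [ 0.04 -1.32  1.11] 85.41
origin 291 192 scale 10.0
```

View pics/p11.png

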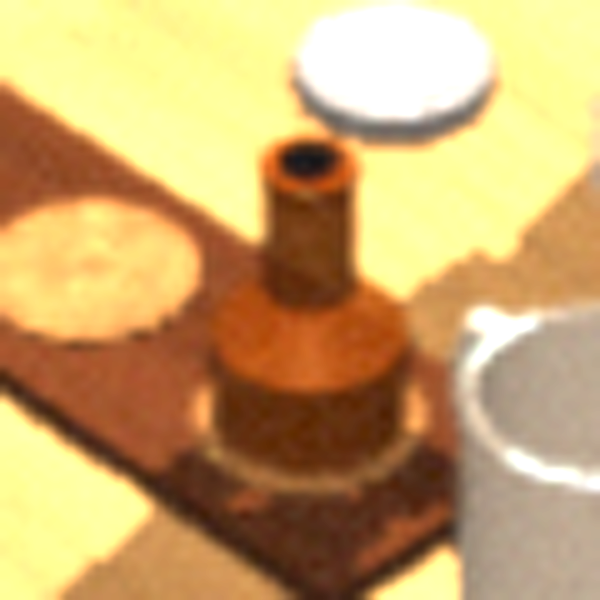

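b stands upright and centred. Next is d at (379,333).

Emit:
jog_arm --targets "0 0 0 15 -24 0 0; 0 0 0 35 -55 0 0; 0 0 0 55 -87 0 0; 0 0 0 75 -118 0 0; 0 0 0 95 -150 0 0; 0 0 0 112 -177 0 0; 0 0 0 125 -197 0 0; 0 0 0 132 -208 0 0; 0 0 0 132 -208 0 0; 0 0 0 132 -208 15 0; 0 0 0 132 -208 35 0; 0 0 0 132 -208 60 0; 0 0 0 132 -208 85 0; 0 0 0 132 -208 105 0; 0 0 0 132 -208 120 0; 0 0 0 132 -208 127 0; 0 0 0 132 -208 130 0; 0 0 0 132 -208 130 0; 0 0 0 132 -208 130 0"

```text
t: 12.3
tool_pos: [380.3, 333.1, 71.7]
orientation: [0.707, 0.707, 0.001, 0.0]
force: [0.6, -0.6, -0.4]
gripper_width: 85.4
```

```bash
python3 look.py p12 scene 379 333 90 40
```

```text
12.3 [380.34 333.05  71.7 ] [ 0.57 -0.55 -0.42] 85.45
origin 364 168 scale 7.5
```

View pics/p12.png

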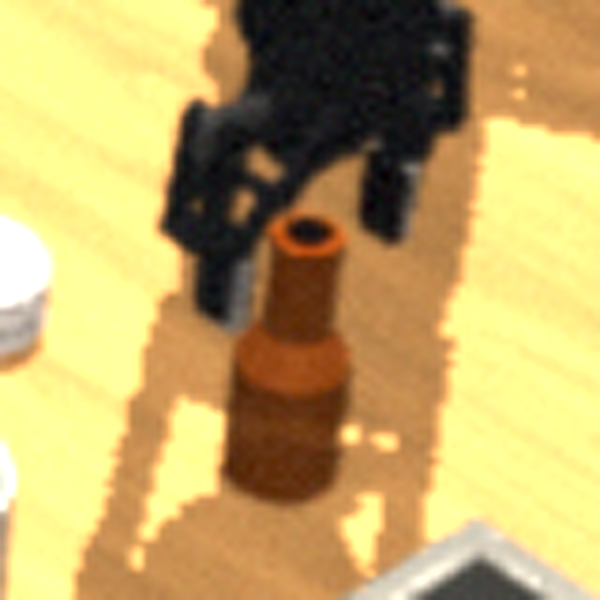

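The fingers straddle d's neck: mouth at (308,235), tips at (220,325) and (388,237). Closing and lifting.

Emit:
jog_arm --targets "0 0 0 0 0 0 1; 0 0 0 0 0 0 1; 0 0 0 0 0 0 1; 0 0 0 0 0 0 1; 0 0 0 0 0 0 1; 0 0 0 0 0 0 1; 0 0 0 0 0 0 1; 0 0 0 0 0 0 1; 0 0 0 0 0 0 1; 0 0 0 0 0 -3 1; 0 0 0 0 0 -8 1; 0 0 0 0 0 -18 1; 0 0 0 0 0 -35 1; 0 0 0 0 0 -55 1; 0 0 0 0 0 -80 1; 0 0 0 0 0 -105 1; 0 0 0 0 0 -125 1; 0 0 0 0 0 -140 1; 0 0 0 0 0 -140 1; 0 0 0 0 0 -140 1"

```text
t: 14.02
tool_pos: [380.0, 333.3, 211.9]
orientation: [0.707, 0.707, 0.001, 0.0]
force: [-0.2, 0.1, -2.3]
gripper_width: 26.5
```

```bash
python3 look.py p13 scene 379 333 150 60
```

```text
14.0167 [379.97 333.27 211.92] [-0.22  0.06 -2.34] 26.49
origin 346 131 scale 5.0
```

View pics/p13.png

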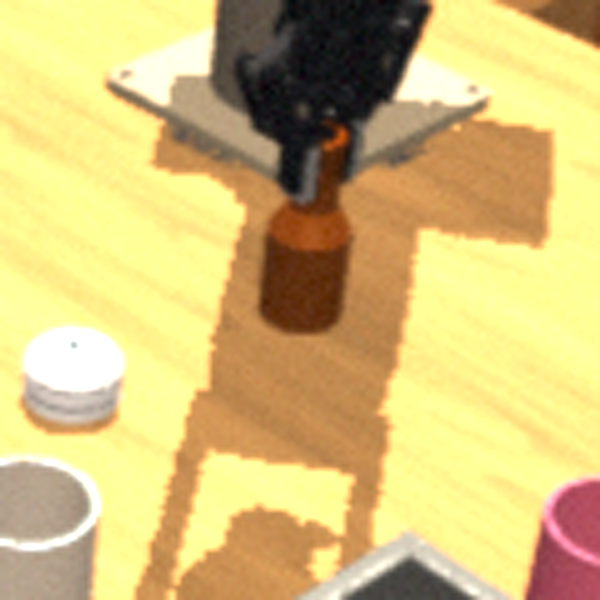

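d is held. Carrying it to disc_2 (596,101).

Emit:
jog_arm --targets "0 0 0 -6 6 0 1; 0 0 0 -18 17 0 1; 0 0 0 -35 33 0 1; 0 0 0 -53 50 0 1; 0 0 0 -72 67 0 1; 0 0 0 -90 84 0 1; 0 0 0 -108 101 0 1; 0 0 0 -126 118 0 1; 0 0 0 -144 134 0 1; 0 0 0 -162 151 0 1; 0 0 0 -180 168 0 1; 0 0 0 -197 184 0 1; 0 0 0 -212 198 0 1; 0 0 0 -223 208 0 1; 0 0 0 -229 214 0 1; 0 0 0 -232 216 0 1; 0 0 0 -232 216 0 1; 0 0 0 -232 216 0 1; 0 0 0 -232 216 0 1"

```text
t: 15.65
tool_pos: [594.9, 101.8, 210.8]
orientation: [0.707, 0.707, -0.0, -0.0]
force: [-0.2, 0.4, -1.6]
gripper_width: 26.6
```

Emit:
jog_arm --targets "0 0 0 0 0 15 1; 0 0 0 0 0 35 1; 0 0 0 0 0 55 1; 0 0 0 0 0 75 1; 0 0 0 0 0 92 1; 0 0 0 0 0 105 1; 0 0 0 0 0 113 1; 0 0 0 0 0 118 1; 0 0 0 0 0 121 1; 0 0 0 0 0 123 1; 0 0 0 0 0 124 1; 0 0 0 0 0 124 1; 0 0 0 0 0 124 1"

```text
t: 16.73
tool_pos: [595.9, 100.9, 87.5]
orientation: [0.707, 0.707, 0.0, 0.0]
force: [0.2, -0.5, -1.1]
gripper_width: 26.6
```

```bash
python3 look.py p14 scene 596 101 70 35
```

```text
16.7333 [595.94 100.94  87.54] [ 0.24 -0.51 -1.06] 26.63
origin 264 170 scale 8.571428571428571
```

View pics/p14.png

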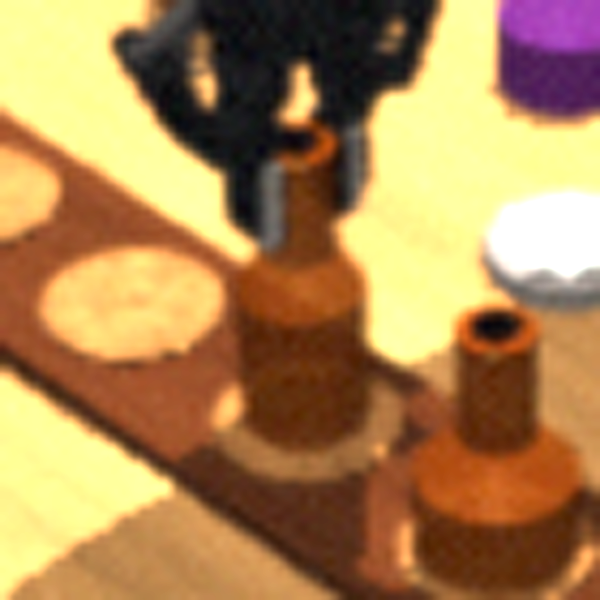

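d is centred over disc_2. I'll lower the last 1.5 mm, release and rise.

Emit:
jog_arm --targets "0 0 0 0 0 1 1; 0 0 0 0 0 1.5 1; 0 0 0 0 0 1.5 1; 0 0 0 0 0 1.5 0; 0 0 0 0 0 1.5 0; 0 0 0 0 0 1.5 0; 0 0 0 0 0 1.5 0; 0 0 0 0 0 1.5 0; 0 0 0 0 0 1.5 0; 0 0 0 0 0 1.5 0; 0 0 0 0 0 -10 0; 0 0 0 0 0 -30 0; 0 0 0 0 0 -60 0; 0 0 0 0 0 -90 0; 0 0 0 0 0 -115 0; 0 0 0 0 0 -130 0; 0 0 0 0 0 -130 0; 0 0 0 0 0 -130 0"

```text
t: 18.28
tool_pos: [596.3, 101.0, 218.7]
orientation: [0.707, 0.707, 0.001, 0.001]
force: [0.9, 0.2, -0.3]
gripper_width: 85.4
```

```bash
python3 look.py p15 scene 596 101 70 35
```

```text
18.2833 [596.27 101.   218.67] [ 0.91  0.2  -0.3 ] 85.38
origin 264 170 scale 8.571428571428571
```

View pics/p15.png

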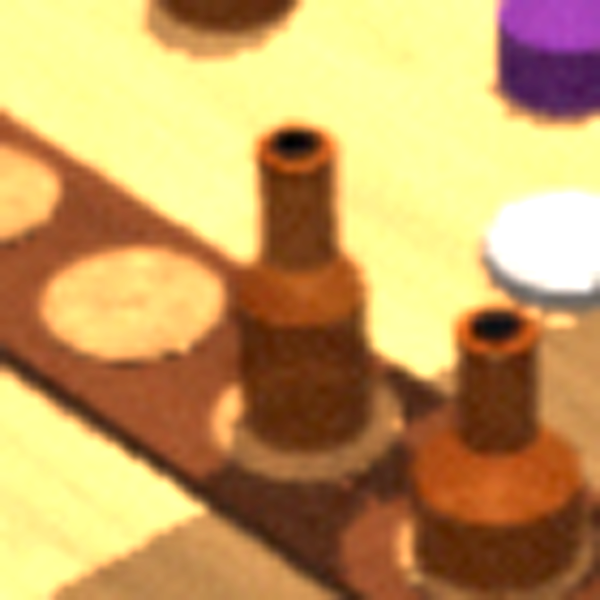

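d is upright and centred. Next is a at (433,-172).

Emit:
jog_arm --targets "0 0 0 -20 -12 0 0; 0 0 0 -48 -28 0 0; 0 0 0 -78 -46 0 0; 0 0 0 -108 -64 0 0; 0 0 0 -138 -82 0 0; 0 0 0 -168 -100 0 0; 0 0 0 -198 -118 0 0; 0 0 0 -226 -134 0 0; 0 0 0 -250 -148 0 0; 0 0 0 -266 -158 0 0; 0 0 0 -273 -162 0 0; 0 0 0 -273 -162 0 0; 0 0 0 -273 -162 20 0; 0 0 0 -273 -162 45 0; 0 0 0 -273 -162 70 0; 0 0 0 -273 -162 93 0; 0 0 0 -273 -162 110 0; 0 0 0 -273 -162 118 0; 0 0 0 -273 -162 121 0; 0 0 0 -273 -162 121 0"

```text
t: 20.0
tool_pos: [433.3, -171.2, 95.2]
orientation: [0.707, 0.707, -0.0, -0.001]
force: [0.3, -0.0, 0.6]
gripper_width: 85.4
```

```bash
python3 look.py p16 scene 433 -172 110 35
```

```text
20.0 [ 433.34 -171.21   95.2 ] [ 0.26 -0.04  0.64] 85.43
origin 254 108 scale 8.571428571428571
```

View pics/p16.png

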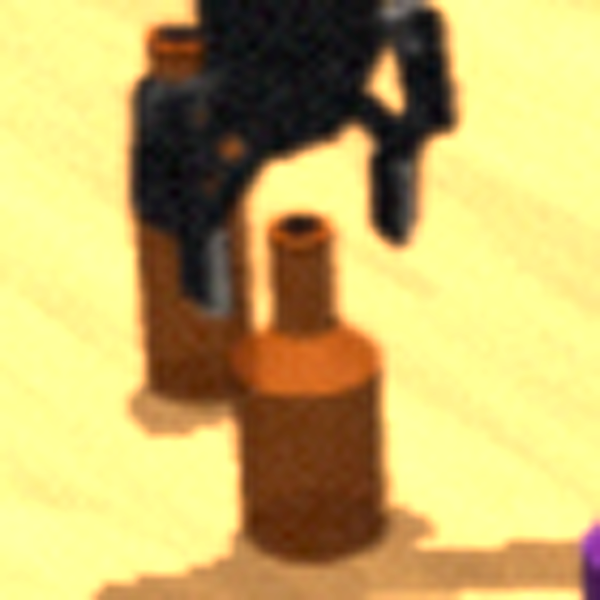

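The jaws straddle a's neck: mouth at (300,230), tips at (208,310) and (393,240). Bottle c behind is clear of the finger. Closing and lifting.

Emit:
jog_arm --targets "0 0 0 0 0 0 1; 0 0 0 0 0 0 1; 0 0 0 0 0 0 1; 0 0 0 0 0 0 1; 0 0 0 0 0 0 1; 0 0 0 0 0 0 1; 0 0 0 0 0 0 1; 0 0 0 0 0 0 1; 0 0 0 0 0 0 1; 0 0 0 0 0 -3 1; 0 0 0 0 0 -8 1; 0 0 0 0 0 -18 1; 0 0 0 0 0 -35 1; 0 0 0 0 0 -55 1; 0 0 0 0 0 -80 1; 0 0 0 0 0 -100 1; 0 0 0 0 0 -115 1; 0 0 0 0 0 -120 1; 0 0 0 0 0 -120 1; 0 0 0 0 0 -120 1"

```text
t: 21.72
tool_pos: [433.3, -172.0, 215.4]
orientation: [0.707, 0.707, -0.0, -0.0]
force: [0.6, -0.0, -2.3]
gripper_width: 26.4
```

```bash
python3 look.py p17 scene 433 -172 180 50
```

```text
21.7167 [ 433.26 -171.95  215.37] [ 0.6  -0.04 -2.27] 26.45
origin 238 75 scale 6.0
```

View pics/p17.png

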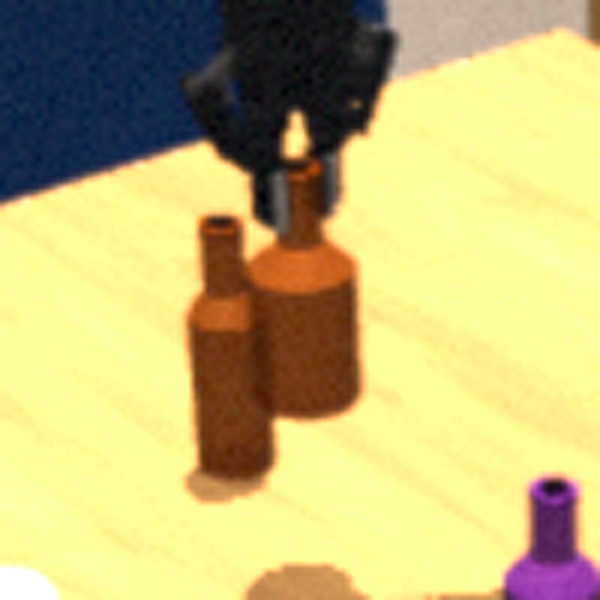

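a is held. Carrying it to disc_3 (604.6, 1.7).

Emit:
jog_arm --targets "0 0 0 6 6 0 1; 0 0 0 17 17 0 1; 0 0 0 31 31 0 1; 0 0 0 46 45 0 1; 0 0 0 61 60 0 1; 0 0 0 76 75 0 1; 0 0 0 91 90 0 1; 0 0 0 106 105 0 1; 0 0 0 121 120 0 1; 0 0 0 136 134 0 1; 0 0 0 150 148 0 1; 0 0 0 161 159 0 1; 0 0 0 169 167 0 1; 0 0 0 173 171 0 1; 0 0 0 174 172 0 1; 0 0 0 174 172 0 1; 0 0 0 174 172 0 1; 0 0 0 174 172 0 1"

```text
t: 23.27
tool_pos: [605.1, 1.2, 215.9]
orientation: [0.707, 0.707, -0.0, 0.0]
force: [-0.0, -0.3, -2.6]
gripper_width: 26.4
```

Emit:
jog_arm --targets "0 0 0 0 0 15 1; 0 0 0 0 0 35 1; 0 0 0 0 0 55 1; 0 0 0 0 0 72 1; 0 0 0 0 0 86 1; 0 0 0 0 0 95 1; 0 0 0 0 0 100 1; 0 0 0 0 0 102 1; 0 0 0 0 0 104 1; 0 0 0 0 0 104 1; 0 0 0 0 0 104 1"

```text
t: 24.18
tool_pos: [606.1, 1.9, 112.8]
orientation: [0.707, 0.707, 0.001, 0.001]
force: [-0.3, 0.1, -2.8]
gripper_width: 26.9
```

```bash
python3 look.py p18 scene 605 2 80 40
```

```text
24.1833 [606.1    1.88 112.81] [-0.26  0.07 -2.81] 26.94
origin 237 149 scale 7.5
```

View pics/p18.png

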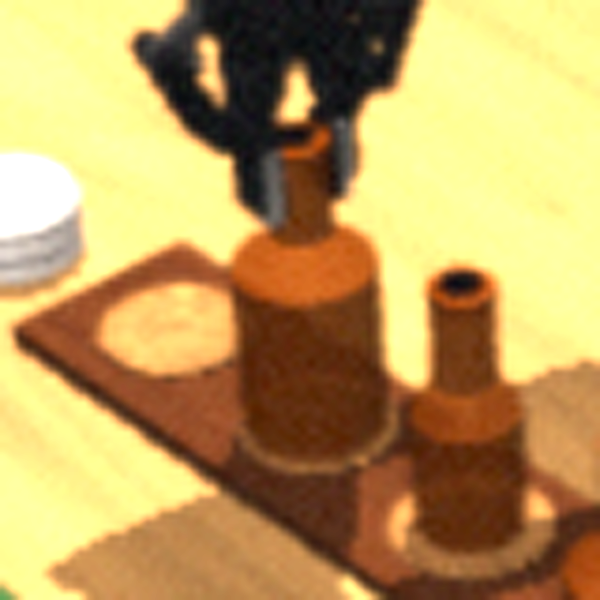

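a is centred over disc_3 to within a couple of mm. Lowering, releasing and rising. The gripper must go high, because c is 170 mm tall.

Emit:
jog_arm --targets "0 0 0 0 0 1 1; 0 0 0 0 0 1.3 1; 0 0 0 0 0 1.3 1; 0 0 0 0 0 1.3 0; 0 0 0 0 0 1.3 0; 0 0 0 0 0 1.3 0; 0 0 0 0 0 1.3 0; 0 0 0 0 0 1.3 0; 0 0 0 0 0 1.3 0; 0 0 0 0 0 1.3 0; 0 0 0 0 0 -10 0; 0 0 0 0 0 -30 0; 0 0 0 0 0 -60 0; 0 0 0 0 0 -90 0; 0 0 0 0 0 -110 0; 0 0 0 0 0 -118 0; 0 0 0 0 0 -118 0; 0 0 0 0 0 -118 0"

```text
t: 25.73
tool_pos: [605.4, 1.9, 229.5]
orientation: [0.707, 0.707, 0.0, 0.0]
force: [-0.4, 0.1, -0.1]
gripper_width: 85.1
```

```bash
python3 look.py p19 scene 605 2 80 40
```

```text
25.7333 [605.38   1.91 229.5 ] [-0.39  0.12 -0.08] 85.11
origin 237 149 scale 7.5
```

View pics/p19.png

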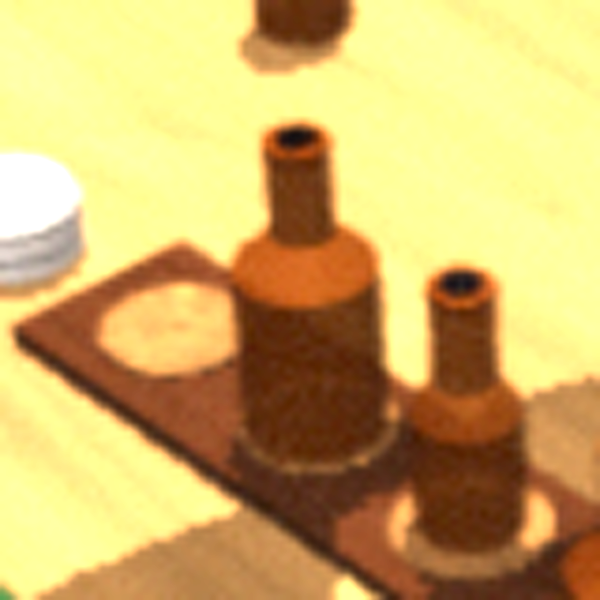

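a is standing well. Next is c at (398,-309).

Emit:
jog_arm --targets "0 0 0 -20 -13 0 0; 0 0 0 -48 -32 0 0; 0 0 0 -78 -52 0 0; 0 0 0 -108 -72 0 0; 0 0 0 -138 -92 0 0; 0 0 0 -168 -112 0 0; 0 0 0 -198 -132 0 0; 0 0 0 -228 -152 0 0; 0 0 0 -258 -172 0 0; 0 0 0 -283 -188 0 0; 0 0 0 -303 -202 0 0; 0 0 0 -311 -207 0 0; 0 0 0 -311 -207 0 0; 0 0 0 -311 -207 25 0; 0 0 0 -311 -207 50 0; 0 0 0 -311 -207 75 0; 0 0 0 -311 -207 95 0; 0 0 0 -311 -207 105 0; 0 0 0 -311 -207 109 0; 0 0 0 -311 -207 109 0"

```text
t: 27.45
tool_pos: [398.4, -307.8, 119.7]
orientation: [0.707, 0.707, 0.0, -0.001]
force: [0.8, -0.3, -0.2]
gripper_width: 85.6
```

```bash
python3 look.py p20 scene 398 -309 130 35
```

```text
27.45 [ 398.38 -307.81  119.71] [ 0.78 -0.25 -0.15] 85.57
origin 240 87 scale 8.571428571428571
```

View pics/p20.png

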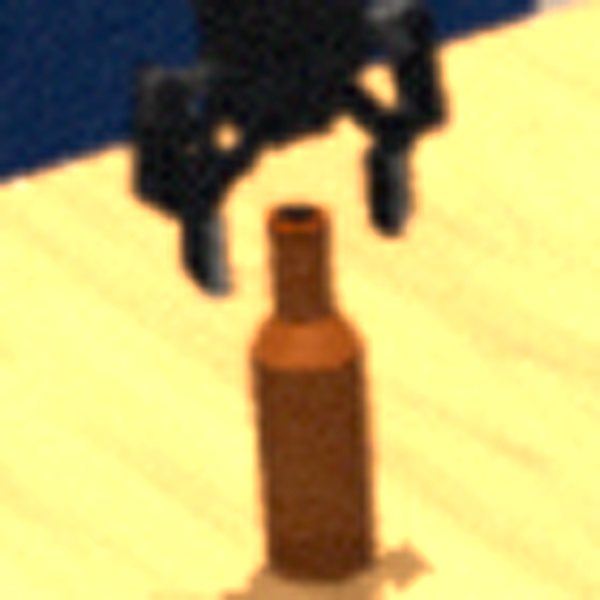

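The jaws straddle c's neck: mouth at (298,220), tips at (210,290) and (388,230). Closing and lifting.

Emit:
jog_arm --targets "0 0 0 0 0 0 1; 0 0 0 0 0 0 1; 0 0 0 0 0 0 1; 0 0 0 0 0 0 1; 0 0 0 0 0 0 1; 0 0 0 0 0 0 1; 0 0 0 0 0 0 1; 0 0 0 0 0 0 1; 0 0 0 0 0 0 1; 0 0 0 0 0 -3 1; 0 0 0 0 0 -8 1; 0 0 0 0 0 -18 1; 0 0 0 0 0 -35 1; 0 0 0 0 0 -55 1; 0 0 0 0 0 -80 1; 0 0 0 0 0 -100 1; 0 0 0 0 0 -115 1; 0 0 0 0 0 -120 1; 0 0 0 0 0 -120 1; 0 0 0 0 0 -120 1"

```text
t: 29.17
tool_pos: [398.3, -308.9, 240.3]
orientation: [0.707, 0.707, -0.0, -0.0]
force: [-0.2, 0.2, -2.6]
gripper_width: 26.7
```

```bash
python3 look.py p21 scene 398 -309 200 50
```

```text
29.1667 [ 398.29 -308.95  240.33] [-0.16  0.25 -2.59] 26.67
origin 223 54 scale 6.0
```

View pics/p21.png

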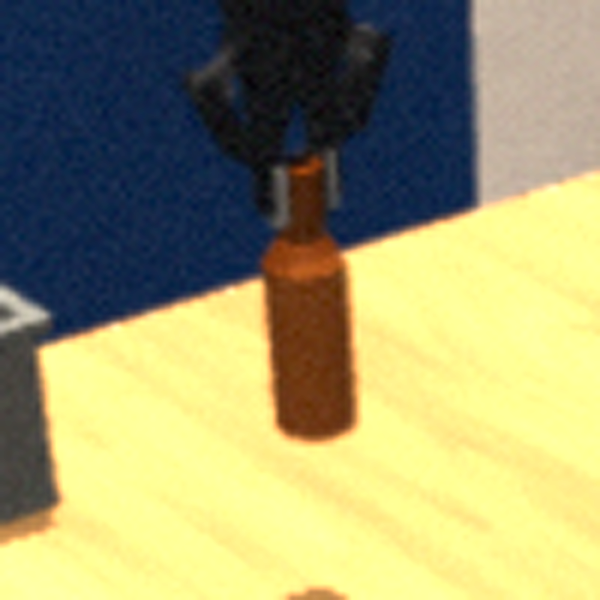

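c is held. Carrying it to disc_4 (613, -98): Δy +211, Δx +215.

Emit:
jog_arm --targets "0 0 0 6 6 0 1; 0 0 0 16 16 0 1; 0 0 0 30 31 0 1; 0 0 0 46 47 0 1; 0 0 0 62 63 0 1; 0 0 0 78 79 0 1; 0 0 0 94 96 0 1; 0 0 0 110 112 0 1; 0 0 0 126 128 0 1; 0 0 0 142 145 0 1; 0 0 0 158 161 0 1; 0 0 0 174 177 0 1; 0 0 0 188 192 0 1; 0 0 0 199 203 0 1; 0 0 0 206 210 0 1; 0 0 0 210 214 0 1; 0 0 0 211 215 0 1; 0 0 0 211 215 0 1; 0 0 0 211 215 0 1; 0 0 0 211 215 0 1"

```text
t: 30.88
tool_pos: [613.0, -98.8, 240.9]
orientation: [0.707, 0.707, -0.0, 0.0]
force: [0.2, 0.5, -2.5]
gripper_width: 26.7
```

Emit:
jog_arm --targets "0 0 0 0 0 15 1; 0 0 0 0 0 35 1; 0 0 0 0 0 55 1; 0 0 0 0 0 72 1; 0 0 0 0 0 86 1; 0 0 0 0 0 95 1; 0 0 0 0 0 100 1; 0 0 0 0 0 102 1; 0 0 0 0 0 104 1; 0 0 0 0 0 104 1; 0 0 0 0 0 104 1"

```text
t: 31.8
tool_pos: [614.0, -98.2, 137.8]
orientation: [0.707, 0.707, 0.0, 0.001]
force: [-0.3, 0.4, -2.5]
gripper_width: 26.7
```

```bash
python3 look.py p22 scene 613 -98 90 42
```

```text
31.8 [614.03 -98.24 137.84] [-0.26  0.36 -2.51] 26.71
origin 216 132 scale 7.142857142857143
```

View pics/p22.png

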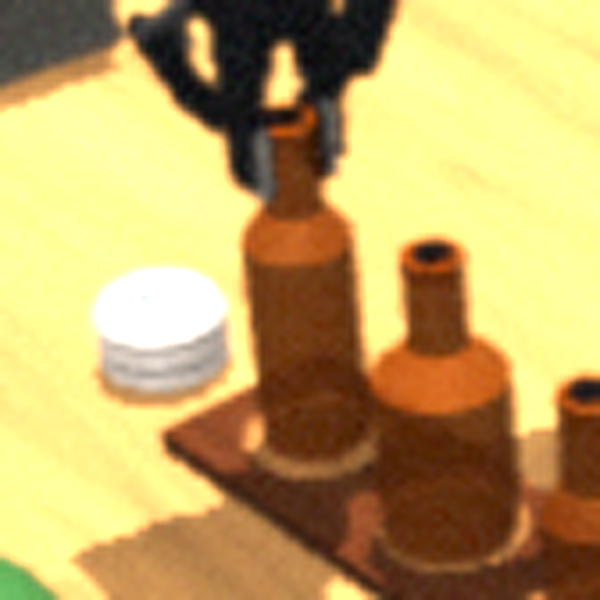

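c is centred on disc_4. Lower, release, rise and back off.

Emit:
jog_arm --targets "0 0 0 0 0 1 1; 0 0 0 0 0 1.3 1; 0 0 0 0 0 1.3 1; 0 0 0 0 0 1.3 0; 0 0 0 0 0 1.3 0; 0 0 0 0 0 1.3 0; 0 0 0 0 0 1.3 0; 0 0 0 0 0 1.3 0; 0 0 0 0 0 1.3 0; 0 0 0 0 0 1.3 0; 0 0 0 0 0 -10 0; 0 0 0 0 0 -30 0; 0 0 0 0 0 -60 0; 0 0 0 0 0 -90 0; 0 0 0 0 0 -110 0; 0 0 0 0 0 -118 0; 0 0 0 0 0 -118 0; 0 0 0 0 0 -118 0"

```text
t: 33.35
tool_pos: [613.4, -98.1, 254.5]
orientation: [0.707, 0.707, 0.0, 0.0]
force: [-0.6, -0.1, -0.7]
gripper_width: 85.8
```

Emit:
jog_arm --targets "0 0 0 -20 -15 0 0; 0 0 0 -50 -38 0 0; 0 0 0 -80 -60 0 0; 0 0 0 -110 -82 0 0; 0 0 0 -140 -105 0 0; 0 0 0 -170 -128 0 0; 0 0 0 -200 -150 0 0; 0 0 0 -230 -170 0 0; 0 0 0 -255 -185 0 0; 0 0 0 -270 -195 0 0; 0 0 0 -280 -200 0 0; 0 0 0 -280 -200 0 0; 0 0 0 -280 -200 0 0; 0 0 0 -280 -200 0 0"

```text
t: 34.52
tool_pos: [414.0, -376.9, 253.9]
orientation: [0.707, 0.707, 0.0, -0.001]
force: [0.5, 0.1, 1.0]
gripper_width: 85.4
```

```bash
python3 look.py p23 scene 600 50 60 80; python3 look.py p24 top 600 50 60 90;python3 - <<'E'
from h import *
im=cv2.imread("pics/p24_full.png")
D=[(587.5,200.9),(596.1,101.3),(604.6,1.7),(613.1,-98)]
for nm,(x,y),h in zip("bdac",D,(95,120,145,170)):
    u,v=proj("top",(x,y,h+15)).round().astype(int)
    w=im[v-8:v+9,u-8:u+9].astype(int);m=((w[...,2]-w[...,0])<25).astype(np.uint8)
    n,l,s,c=cv2.connectedComponentsWithStats(m,connectivity=4)
    k=[j for j in range(1,n) if np.hypot(*(c[j]-8))<5 and s[j][4]>15]
    for j in k: print(nm,s[j],plane("top",*(c[j]+[u-8,v-8]),h+15)-[x,y])
E
```

```text
34.5167 [ 413.96 -376.86  253.93] [0.5  0.09 0.99] 85.42
origin 208 120 scale 3.75
34.5667 [ 414.16 -376.82  254.26] [-0.41  0.03 -1.35] 85.6
origin 249 81 scale 3.3333333333333335
b [ 5  5  7  7 38] [-0.07455231  0.59825442]
d [ 5  6  8  6 38] [-0.49231019 -1.02453694]
a [ 5  5  8  7 43] [1.2105896  0.67228197]
c [ 4  5  8  7 46] [0.68043655 0.42823835]
```

View pics/p23.png

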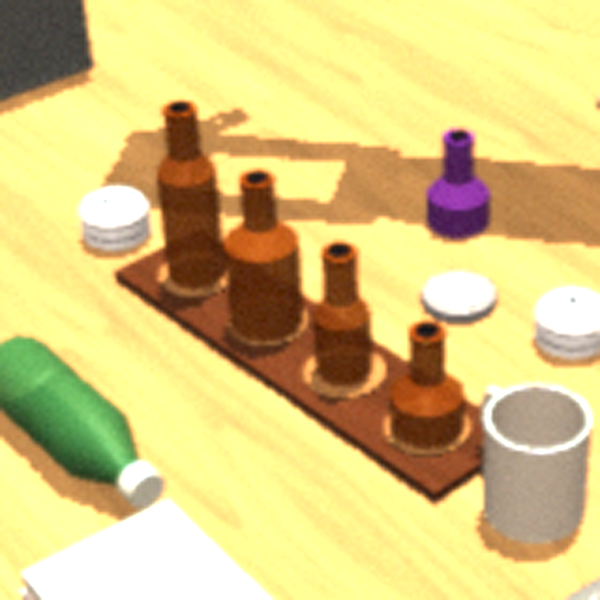

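View pics/p24.png

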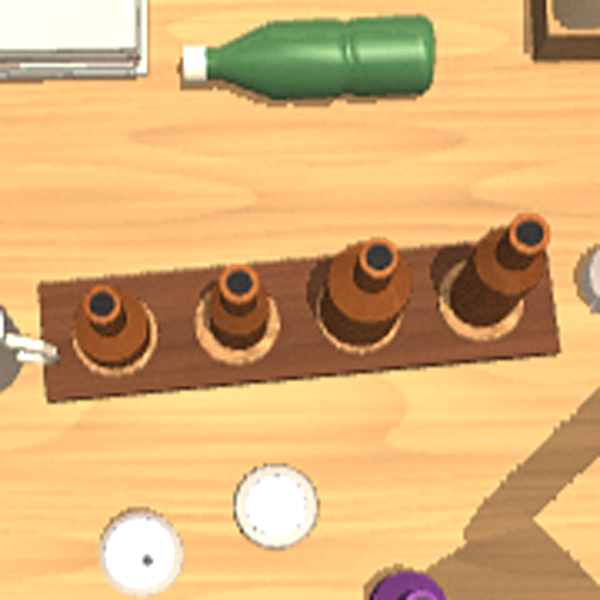

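All four stand upright on their discs, with mouths within about 1.5 mm of the disc centres, rising in height away from the mug. The arm is clear, so I'll hand in.

```bash
python3 -c "
from bench import *
print(close_job())"
```

```text
the job is handed in; nothing more can be done
None
```

All four bottles stand in order of height, one on each cork disc, and I handed the job in at about 35 s of the 117 s allowed. From the mug end: b on disc_1, d on disc_2, a on disc_3 and c on disc_4.

- **Final checks:** The last top-view measurement put every bottle mouth within about 1.5 mm of its disc's centre. Both views showed all four upright. The gripper was open and clear, and the mug looked unmoved, judged by eye only.
- **Disagreement found:** The pictures showed the fingertips about 40 mm higher than the reported TCP pose and the stated tool geometry imply; x and y agreed. My first descent on b therefore stopped above its neck and touched nothing. I measured the offset, lowered every grasp height by it, and checked each grasp by picture.

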